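Transfer the sample bottles to the dispatch rack in reverse order

TASK

Swing the hold-down bar of the wooden carrier right up and back so that it stays open, then move the three sample bottles from the carrier to the grey dispatch rack in reverse order: the bottle that stood furthest left in the carrier goes in the rack's right-hand place, the middle one in the middle, the one furthest right in the left-hand place (left and right as the robot sees them). Leave each bottle standing upright on the floor of its well, tip none over on the way, and leave the bar open.

Things in the scene. Friction and masses are not known exactly. Their poses are not given: they have to be found in the camera images.
- carrier: Wooden carrier, fixed to the desk, 90 (x) by 245 mm (y). Origin: centre of its underside; x away from the robot, y along the row to the left, z up. Three square wells at y = +75, 0, -75 mm (x = 0), 56 mm wide, floor at z = 10, rims at z = 22 mm. Two posts behind, 124 mm high, at x = +55, y = +/-138 mm, bear the hinge of the steel hold-down bar.
- bar (a joint): Angle (rad) of the carrier's steel hold-down bar. 0: closed, level, its cross rod 5 mm above the stoppers of the row; grows as it swings up and back, away from the robot, to a stop at 2.3. Hinge axis: along carrier y, at carrier x = +55, z = 122 mm. Turns easily (about 1 N at the grip); let go below 1.5 it falls shut, beyond 1.7 it falls back to the stop and stays.
- bar_grip (a point): Middle of the bar's grip: round steel rod, diameter 8 mm, 70 mm long along carrier y, 120 mm from the hinge axis. Closed, it lies in front of the bottles (carrier x = -65, z = 122 mm), 38 mm or more clear of them, on a U-shaped loop from the cross rod. A vertical gripper may pinch it across carrier x and let it turn between the pads.
- rack: Grey metal dispatch rack, fixed to the desk, 90 mm (x) by 245 mm (y), with low dark end cheeks 46 mm high. Origin: centre of its underside; x points away from the robot, y along the row to the left, z up. Three empty square wells at y = +75, 0 and -75 mm (x = 0), 56 mm wide, floor at z = 22 mm, rims at z = 34 mm.
- bottle_slim: Sample bottle of green glass: slim straight round bottle, diameter 32 mm; 100 mm high, 0.08 to 0.17 kg, neck diameter 22 mm from 68 to 82 mm height, round wooden stopper, diameter 28 mm, fixed on top from 84 to 100 mm (grip it here). Origin: centre of its underside, z up. At the start it stands in one of the carrier's wells on its mat.
- bottle_square: Sample bottle of green glass: square bottle, 38 x 38 mm, its sides along its x and y; 100 mm high, 0.08 to 0.17 kg, neck diameter 22 mm from 68 to 82 mm height, round wooden stopper, diameter 28 mm, fixed on top from 84 to 100 mm (grip it here). Origin: centre of its underside, z up. At the start it stands in one of the carrier's wells on its mat.
- bottle_cone: Sample bottle of green glass: conical bottle, 46 mm across the foot, tapering to the neck at 60 mm height; 100 mm high, 0.08 to 0.17 kg, neck diameter 22 mm from 68 to 82 mm height, round wooden stopper, diameter 28 mm, fixed on top from 84 to 100 mm (grip it here). Origin: centre of its underside, z up. At the start it stands in one of the carrier's wells on its mat.
- mat_slim: Black rubber mat, round, diameter 46 mm, 3 mm thick, fixed in a carrier well; the slim bottle starts on it, so it keeps marking that bottle's starting place. Origin: centre of its underside.
- mat_square: Black rubber mat, square, 52 x 52 mm, 3 mm thick, fixed in a carrier well; the square bottle starts on it, so it keeps marking that bottle's starting place. Origin: centre of its underside.
- mat_cone: Black rubber mat, six-sided, 49 mm across flats, 3 mm thick, fixed in a carrier well; the conical bottle starts on it, so it keeps marking that bottle's starting place. Origin: centre of its underside.
Mind the look-alikes: they are no part of the job. What is shaped like the bottle_cone but blue is not meant.

How it is judged:
By the outcome, as a careful person would: the job done as asked, in the order asked, and still so for the second after the job is handed in, with the robot touching nothing.
It also fails if it takes over 112 s, if anything falls off the work surface, if the arm or the gripper's body presses on something with over 40 N, if the wrist force passes 120 N, or if a joint passes its speed limit or range.

ROBOT

A 6-joint arm with a two-finger parallel gripper is mounted at the origin on a cart in front of the work surface, level with it; the furniture and walls round the work are solid. World frame = base frame: x ahead of the robot, y to its left, z up, the work surface at z = 0. Lengths are in m, angles in rad, forces in N, time in s.
With the tool pointing down it reaches from about 0.375 to 0.975 m from the base axis. Payload 3.8 kg.
Tool frame: the origin (TCP) lies at the very end of the fingers, on their centre line; the grasp point (between the pads) lies 19 mm behind it; z points along the fingers, y is the line along which they close (so a half turn about z gives the same grasp; the last joint's range is limited). The gripper opens to 88 mm and grips with 3 to 60 N. Pads are 18 mm wide; open, the fingers measure 123 mm over their backs; the gripper's body (75 mm by 187 mm) begins 45 mm behind the grasp point.
Start: joints at [1.311, 0.264, 1.604, -0, 1.274, -0.037], TCP at [0.149, 0.658, 0.239] pointing down, gripper open.
Joint ranges: [-2.63, 2.63], [-0.94, 2.18], [0.31, 2.57], [-1.31, 4.45], [0, 2.66], [-2.55, 2.55]. Speed limits (rad/s): [2.57, 2.57, 3.14, 3.14, 3.14, 3.14].

INTERFACE

Orientations are given as a 3x3 rotation matrix whose columns are the frame's x, y, z axes.
In Python, from station import observe, read_camera, finish_job, regions_of gives the robot as it stands. The module is installed in compiled form; this text tells all that it offers.
- The arm moves only by the tool step_arm, never from a script. Its argument "commands" is a list of rows, each a list of 7 numbers: the shift along the tool's x, y, z in m, then the turn, a rotation vector about the tool's x, y, z in rad, then the closure, from -1 (fully open) to 1 (shut). A call has 1 to 12 rows; each row is the pose to reach, as a shift and turn from the pose commanded when the call began, along the tool's axes at that moment; what a row does not reach only later rows make up. A row lasts 1/12 s, in which the tool goes at most 41.7 mm and 7.16 degrees, less where a joint would pass 70% of its speed; a pose out of reach is approached as far as the arm can. A call with a gripper value outside its range is refused whole. The fingers move at their own pace and stop on an object; "newtons" is the grip in N (left out, the last holds). Time passes only in rows, so rows that repeat a pose let the fingers close. It gives the time, the measured TCP pose, the force, the opening and the grip force at its end, in the units of the state.
- observe(): the state, without advancing time (a new reading comes with each control period).
- read_camera(name): name is "scene" or "top"; returns a dict with "image" (480x640x3 uint8, red, green, blue), "camera_matrix" (3x3 intrinsics, pixels), "k1" (the pictures are not rectified: a ray, as slopes to the right and down, at radius r is drawn at 1 + k1 r^2 times it, then the intrinsics apply), "position" and "orientation" of the camera in the world. Camera axes: x right, y down, z forward; pixel columns grow to the right and rows downward; lengths in m; the calibration is good to about 2 mm. A picture is of the moment at which its call begins. There is no depth.
- finish_job(): hands the job in; it is judged then, once.
Trained networks look in the newest picture that a camera, given by its name, has taken for a name from the list of things; names that differ only in an ending like _2 or _b are one class to them, and where a whole thing is asked for, a point or a joint stands for the part that bears it (a point fixed in the world has none). Each returns a list of dicts, best first, with "p" (0 to 1); they miss things now and then, are a little off and sometimes report something else, mostly with a low value. They report only what shows in the picture. A call takes as long as a camera call. They do not tell look-alikes from the thing itself.
- regions_of(camera, label): "pixels" (480x640 bool, what is visible of it) and "rect" ([left, top, right, bottom] in pixels, round what is visible of it).
The state is a dict: "time_s": time; "joint_pos": joint angles; "joint_vel": joint speeds; "joint_efforts": joint torques, N m; "position": TCP position; "tool_rot": TCP orientation; "contact_force": force on the tool from outside, world axes, zero at the start; "ft_torque": the same for the moment, N m; "gripper_width": finger opening in m; "grip_force": force on a finger pad.
Only numpy, scipy, OpenCV 4.12 (cv2) and the standard library are available. Lean on these libraries where they do the work, as an engineer would, in place of code of your own. Each camera call takes 0.05 s, during which the arm holds its last target. There are 200 camera calls.

## Working session

There is one attempt and no reset: what is moved stays moved. The work goes in short steps, Python scripts to look and compute and a tool call to move; the robot and the scene stay as the last step left them, time stands still between calls to the robot, and variables do not carry over. Pictures are saved under pics/ and viewed, at most 14 in all, crops included, and the job is handed in when it is done.

Besides the shell and the picture viewer there is one more tool, called after "Call:" by a JSON object that holds its "op" and its "data". step_arm: Moves the arm, as the interface text tells. Its arguments: {"type":"object","properties":{"commands":{"type":"array","items":{"type":"array","items":{"type":"number"}}},"newtons":{"type":"number"}},"required":["commands"]}

```bash
mkdir -p pics; python3 - <<'E'
from station import *
import cv2,numpy as np
for n in("scene","top"):
    c=read_camera(n); cv2.imwrite(f"pics/{n}0.png",c["image"][:,:,::-1])
    print(n,c["camera_matrix"],c["k1"],c["position"],c["orientation"])
    for l in ["carrier","bar_grip","rack","bottle_slim","bottle_square","bottle_cone"]:
        print(l,[(round(r["p"],2),r["rect"]) for r in regions_of(n,l)])
s=observe();print(s["time_s"],s["position"],s["tool_rot"],s["gripper_width"])
E
```

```text
scene [[463.26298733   0.         315.78196715]
 [  0.         463.26298733 239.48228318]
 [  0.           0.           1.        ]] 0.031032288160403647 [0.19368271 0.6097522  0.99961063] [[-0.83077988 -0.46121882  0.31157984]
 [-0.55657408  0.69389576 -0.45687412]
 [-0.00548499 -0.55297909 -0.83317708]]
carrier [(0.74, [234.3, 228.6, 345.7, 363.1])]
bar_grip [(0.92, [241.7, 234.2, 338.8, 330.4])]
rack [(0.87, [333.9, 151.8, 411.3, 233.4])]
bottle_slim [(0.62, [296.6, 286.0, 309.4, 314.7])]
bottle_square [(0.64, [335.1, 152.3, 409.5, 235.1])]
bottle_cone [(0.82, [202.3, 339.4, 226.0, 366.6]), (0.66, [308.7, 261.0, 326.9, 293.2])]
top [[563.87460195   0.         317.03337336]
 [  0.         563.87460195 242.2906004 ]
 [  0.           0.           1.        ]] -0.09164785379721527 [0.33301109 0.09999526 1.352064  ] [[ 4.36647879e-04 -9.90138719e-01  1.40089709e-01]
 [-9.99733224e-01  2.80287398e-03  2.29264910e-02]
 [-2.30930602e-02 -1.40062347e-01 -9.89873350e-01]]
carrier [(0.81, [199.5, 223.5, 332.8, 287.0])]
bar_grip [(0.71, [206.4, 222.3, 328.2, 286.2])]
rack [(0.87, [374.7, 223.0, 486.7, 266.0])]
bottle_slim [(0.69, [263.7, 245.7, 277.3, 270.1])]
bottle_square [(0.58, [229.4, 249.2, 248.8, 264.8])]
bottle_cone [(0.73, [174.4, 205.9, 197.6, 227.9])]
0.7 [0.14914527 0.65833566 0.23878289] [[-9.75285161e-01  2.20949889e-01  2.81011080e-05]
 [ 2.20949891e-01  9.75285157e-01  9.43211809e-05]
 [-6.56633905e-06  9.81989849e-05 -9.99999995e-01]] 0.08811526308356654
```

```bash
python3 - <<'E'
import cv2
a=cv2.imread("pics/top0.png")[180:310,150:500];cv2.imwrite("pics/top0c.png",cv2.resize(a,(800,297),interpolation=cv2.INTER_CUBIC))
a=cv2.imread("pics/scene0.png")[130:400,160:440];cv2.imwrite("pics/scene0c.png",cv2.resize(a,(616,594),interpolation=cv2.INTER_CUBIC))
E
```

```text
(no output)
```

View pics/top0c.png

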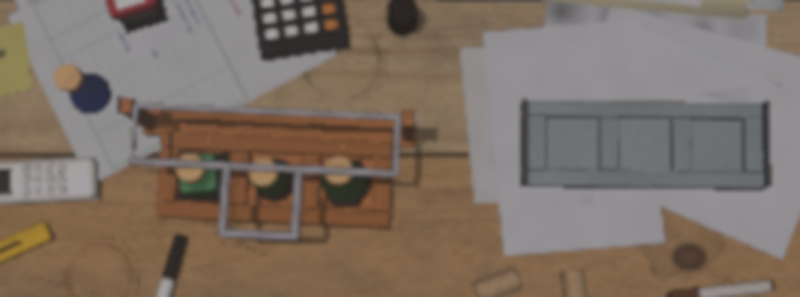

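View pics/scene0c.png

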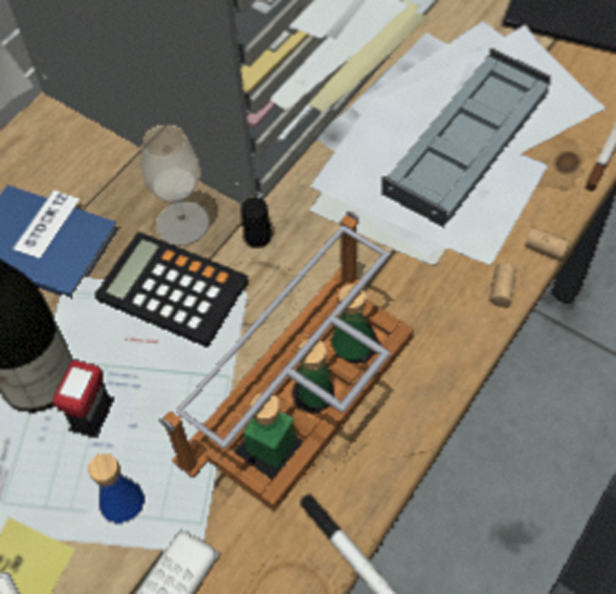

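View pics/top0.png

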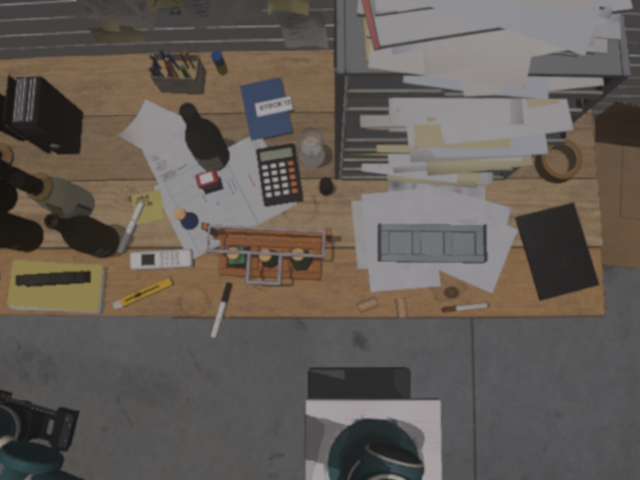

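Top view: the carrier row runs from about (220,255) to (322,262), with stoppers left to right at about (233,254) square, (265,255) slim and (299,255) cone. The rack is at (378–487, 223–263). There are two cone-like candidates: the blue one at (190,217), outside the carrier, and the green one at (299,258), in the right-hand well. The green one fits the description. Next I'll fit the poses from the masks.

```bash
cat > h.py <<'E'
import numpy as np,cv2
from station import *
def proj(c,P):
    q=(np.asarray(P,float)-c["position"])@c["orientation"]
    s=q[:,:2]/q[:,2:]; s=s*(1+c["k1"]*(s**2).sum(1,keepdims=True))
    K=c["camera_matrix"]; return s*[K[0,0],K[1,1]]+K[:2,2]
def world(p,P):
    x,y,t=p; P=np.asarray(P,float); C,S=np.cos(t),np.sin(t)
    return np.c_[x+C*P[:,0]-S*P[:,1],y+S*P[:,0]+C*P[:,1],P[:,2]]
def ray(c,uv,z):
    K=c["camera_matrix"]
    d=(np.asarray(uv,float)-K[:2,2])/[K[0,0],K[1,1]]; s=d.copy()
    for _ in range(9): s=d/(1+c["k1"]*(s@s))
    v=c["orientation"]@np.r_[s,1]; return c["position"]+v*(z-c["position"][2])/v[2]
def box(x0,x1,y0,y1,z0,z1): return [[a,b,d] for a in(x0,x1) for b in(y0,y1) for d in(z0,z1)]
E
cat > fit.py <<'E'
from h import *
from scipy.optimize import minimize
cams={n:read_camera(n) for n in("scene","top")}
S=4
def hullmask(c,boxes,p):
    m=np.zeros((480*S,640*S),np.uint8)
    for b in boxes:
        u=proj(c,world(p,b)); cv2.fillConvexPoly(m,cv2.convexHull((u*S+S/2).round().astype(np.int32)),1)
    return m
rack=[box(-.045,.045,-.1225,.1225,0,.034),box(-.045,.045,.116,.1225,0,.046),box(-.045,.045,-.1225,-.116,0,.046)]
def barb(w,xc,r=.004):
    z0,z1=.122-r,.122+r
    return [box(xc-r,xc+r,-w,w,z0,z1),box(-.065-r,-.065+r,-.035-r,.035+r,z0,z1)]+[box(.055-r,.055+r,-w,w,z0,z1)]+\
     [box(-.065,xc,s*.035-r,s*.035+r,z0,z1) for s in(1,-1)]+[box(xc-r,.055+r,s*w-r,s*w+r,z0,z1) for s in(1,-1)]
def fit(label,model,p0,names=("scene","top")):
    M={}
    for n in names:
        m=regions_of(n,label)[0]["pixels"].astype(np.uint8); M[n]=cv2.resize(m,None,fx=S,fy=S,interpolation=cv2.INTER_NEAREST)
    def cost(p):
        t=0
        for n in names:
            k=hullmask(cams[n],model(p),p[:3]); 
            t+=1-(k&M[n]).sum()/max(1,(k|M[n]).sum())
        return t
    best=None
    for d in(0,1):
        s=np.r_[.02,.02,.05,[.006]*(len(p0)-3)]
        for _ in range(3):
            r=minimize(cost,p0,method="Nelder-Mead",options=dict(initial_simplex=np.vstack([p0]+[p0+s*e for e in np.eye(len(p0))]),xatol=1e-4,fatol=1e-4)); p0=r.x; s=s/-2
    print(label,names,p0.round(4),round(r.fun,3)); return p0
c=cams["top"]
R0=ray(c,(432,244),.03);B0=ray(c,(267,255),.12)
pr=fit("rack",lambda p:rack,np.r_[R0[:2],0.])
fit("rack",lambda p:rack,pr,("top",)); fit("rack",lambda p:rack,pr,("scene",))
pb=fit("bar_grip",lambda p:barb(p[3],p[4]),np.r_[B0[:2],0,.133,0])
f=lambda p:barb(pb[3],pb[4])
fit("bar_grip",f,pb[:3],("top",)); fit("bar_grip",f,pb[:3],("scene",))
np.save("p.npy",np.array([pb[:3],pr[:3]]))
for n,(x0,y0,w,hh) in dict(scene=(190,130,240,260),top=(190,195,320,110)).items():
    f=min(800/w,600/hh); im=cv2.resize(cams[n]["image"][y0:y0+hh,x0:x0+w,::-1],None,fx=f,fy=f,interpolation=cv2.INTER_CUBIC)
    def dr(P,col):
        for u in (proj(cams[n],P)-[x0,y0]+.5)*f: cv2.circle(im,tuple(int(v) for v in u),2,col,-1)
    dr(world(pr,box(-.045,.045,-.1225,.1225,0,.046)),(0,0,255))
    for y in(.075,0,-.075):
        dr(world(pr,box(-.028,.028,y-.028,y+.028,.022,.034)),(0,255,255)); dr(world(pb[:3],[[0,y,.113]]),(255,0,255))
        dr(world(pb[:3],box(-.028,.028,y-.028,y+.028,.022,.022)),(0,255,255))
    dr(world(pb[:3],box(-.045,.045,-.1225,.1225,0,.022)),(0,0,255))
    dr(world(pb[:3],[[-.065,y,.122] for y in(-.035,0,.035)]+[[.055,-.138,.124],[.055,.138,.124]]),(255,255,0))
    cv2.imwrite(f"pics/{n}1.png",im)
E
python3 fit.py
```

```text
rack ('scene', 'top') [ 0.5213 -0.142  -0.017 ] 1.061
rack ('top',) [ 0.5213 -0.142  -0.017 ] 1.0
rack ('scene',) [ 0.5213 -0.142  -0.017 ] 0.061
bar_grip ('scene', 'top') [ 4.837e-01  2.446e-01 -4.640e-02  1.274e-01  2.000e-04] 0.688
bar_grip ('top',) [ 0.4839  0.2437 -0.0524] 0.381
bar_grip ('scene',) [ 0.4841  0.2452 -0.0504] 0.294
```

View pics/scene1.png

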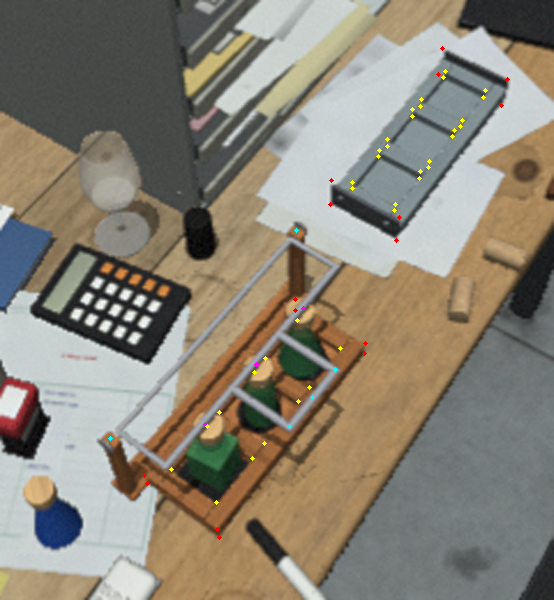

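View pics/top1.png

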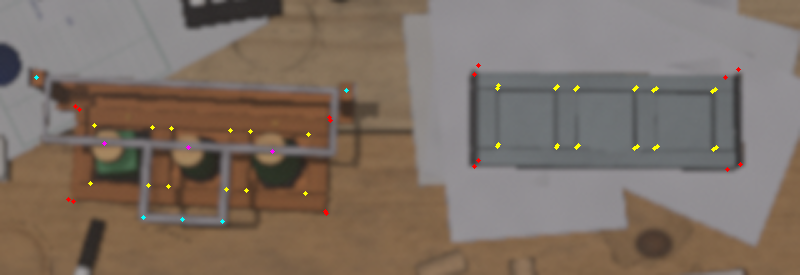

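```bash
python3 - <<'E'
from h import *
c=read_camera("top")
for r in regions_of("top","rack"): print(r["p"],r["rect"],r["pixels"].sum())
p=np.load("p.npy"); u=proj(c,world(p[1],box(-.045,.045,-.1225,.1225,0,.046))); print(u.min(0),u.max(0))
E
```

```text
0.82 [379.2, 221.1, 487.9, 265.5] 4173
0.24 [229.9, 247.4, 250.0, 266.2] 268
[379.32474218 220.80322143] [485.85177307 262.39041138]
```

Scene crop: the overlay points sit on the grip rod (289–336, 370–427), on the rack corners and on the post tops. Top crop: the order left to right is square (107,148), slim (187,152), cone (272,150). I'll refit the rack with both views and get the move to the grip.

```bash
python3 - <<'E'
src=open('fit.py').read().split('c=cams["top"]')[0]
exec(src)
p=np.load("p.npy")
pr=fit("rack",lambda q:rack,p[1]); fit("rack",lambda q:rack,pr,("top",)); fit("rack",lambda q:rack,pr,("scene",))
np.save("p.npy",np.array([p[0],pr]))
g=world(p[0],[[-.065,0,.122]])[0]; s=observe(); print("grip",g,"delta tool",s["tool_rot"].T@(g-s["position"]))
print(s["position"],s["time_s"])
E
```

```text
rack ('scene', 'top') [ 0.5196 -0.1419 -0.0273] 0.106
rack ('top',) [ 0.5181 -0.1407 -0.0274] 0.062
rack ('scene',) [ 0.52   -0.1425 -0.0165] 0.036
grip [0.41879869 0.24764949 0.122     ] delta tool [-0.35370664 -0.34094689  0.11672869]
[0.14916138 0.6583169  0.23873369] 1.6
```

```bash
cat >> h.py <<'E'
def to(P,yaw=None):
    "tool shift and z-turn to world P with tool y at angle yaw (mod pi)"
    s=observe(); R=s["tool_rot"]; d=R.T@(np.asarray(P)-s["position"])
    y0=np.arctan2(R[1,1],R[0,1]); t=0 if yaw is None else -((yaw-y0+np.pi/2)%np.pi-np.pi/2)
    print("shift",d.round(4),"zturn",round(t,4),"J",s["joint_pos"].round(2),"t",s["time_s"])
    return d
E
python3 - <<'E'
from h import *
p=np.load("p.npy")[0]; g=world(p,[[-.065,0,.122]])[0]
to([g[0],g[1],.2],-.047)
c=read_camera("top"); print(ray(c,(215,158),0),ray(c,(190,217),.05))
E
```

```text
shift [-0.3537 -0.3409  0.0387] zturn 1.395 J [ 1.31  0.26  1.6  -0.    1.27 -0.04] t 1.6
[0.73777676 0.38639976 0.        ] [0.57871939 0.43156526 0.05      ]
```

Call:
{"op": "step_arm", "data": {"commands": [[-0.354,-0.341,0.039,0,0,1.395,0.2],[-0.354,-0.341,0.039,0,0,1.395,0.2],[-0.354,-0.341,0.039,0,0,1.395,0.2],[-0.354,-0.341,0.039,0,0,1.395,0.2],[-0.354,-0.341,0.039,0,0,1.395,0.2],[-0.354,-0.341,0.039,0,0,1.395,0.2],[-0.354,-0.341,0.039,0,0,1.395,0.2],[-0.354,-0.341,0.039,0,0,1.395,0.2],[-0.354,-0.341,0.039,0,0,1.395,0.2],[-0.354,-0.341,0.039,0,0,1.395,0.2],[-0.354,-0.341,0.039,0,0,1.395,0.2],[-0.354,-0.341,0.039,0,0,1.395,0.2]], "newtons": 5}}

```text
time_s: 2.65
position: [0.4201, 0.2452, 0.1999]
tool_rot: [[0.053, 0.999, 0.001], [0.999, -0.053, -0.0], [0.0, 0.001, -1.0]]
contact_force: [0.2, 0.7, -0.3]
gripper_width: 0.035
grip_force: 0.0
```

```bash
python3 - <<'E'
from h import *
p=np.load("p.npy")[0]; g=world(p,[[-.065,0,.122]])[0]
to([g[0],g[1],.103],-.047); print(observe()["gripper_width"])
E
```

```text
shift [ 0.0024 -0.0015  0.0969] zturn -0.0061 J [ 0.48 -0.07  2.04 -0.    1.17  0.53] t 2.65
0.0349893904790461
```

Call:
{"op": "step_arm", "data": {"commands": [[0,-0.001,0.03,0,0,0,0.2],[0,-0.001,0.06,0,0,0,0.2],[0,-0.001,0.09,0,0,0,0.2],[0,-0.001,0.097,0,0,0,0.2],[0,-0.001,0.097,0,0,0,0.2],[0,-0.001,0.097,0,0,0,1],[0,-0.001,0.097,0,0,0,1],[0,-0.001,0.097,0,0,0,1],[0,-0.001,0.097,0,0,0,1],[0,-0.001,0.097,0,0,0,1],[0,-0.001,0.097,0,0,0,1]]}}

```text
time_s: 3.57
position: [0.4171, 0.2484, 0.1039]
tool_rot: [[0.047, 0.999, -0.002], [0.999, -0.047, 0.001], [0.001, -0.002, -1.0]]
contact_force: [-5.6, 1.8, 4.8]
gripper_width: 0.0077
grip_force: 4.6
```

Call:
{"op": "step_arm", "data": {"commands": [[0,0.001,-0.018,0,0,0,1],[0,0.005,-0.0355,0,0,0,1],[0,0.0115,-0.052,0,0,0,1],[0,0.021,-0.068,0,0,0,1],[0,0.032,-0.082,0,0,0,1],[0,0.0455,-0.094,0,0,0,1],[0,0.06,-0.104,0,0,0,1],[0,0.0765,-0.112,0,0,0,1],[0,0.0935,-0.117,0,0,0,1],[0,0.1115,-0.1195,0,0,0,1],[0,0.1295,-0.1195,0,0,0,1],[0,0.147,-0.117,0,0,0,1]]}}

```text
time_s: 4.57
position: [0.5658, 0.2408, 0.2208]
tool_rot: [[0.047, 0.999, 0.001], [0.999, -0.047, 0.0], [0.0, 0.001, -1.0]]
contact_force: [-0.8, 1.1, -2.0]
gripper_width: 0.0079
grip_force: 5.1
```

Call:
{"op": "step_arm", "data": {"commands": [[0,0.009,0.002,0,0,0,1],[0,0.018,0.005,0,0,0,1],[0,0.018,0.005,0,0,0,1],[0,0.018,0.005,0,0,0,0.2],[0,0.018,0.005,0,0,0,0.2],[0,0.018,0.005,0,0,0,0.2],[0,0.018,0.005,0,0,0,0.2],[0,0.018,-0.03,0,0,0,0.2],[0,0.018,-0.06,0,0,0,0.2]]}}

```text
time_s: 5.32
position: [0.581, 0.2394, 0.2784]
tool_rot: [[0.047, 0.999, -0.005], [0.999, -0.047, -0.002], [-0.002, -0.005, -1.0]]
contact_force: [0.8, 0.3, 1.4]
gripper_width: 0.0356
grip_force: 0.0
```

Call:
{"op": "step_arm", "data": {"commands": [[0,-0.04,-0.01,0,0,0,0.2],[-0.04,-0.08,-0.01,0,0,0,0.2],[-0.08,-0.11,-0.01,0,0,0,0.2],[-0.12,-0.14,-0.01,0,0,0,0.2],[-0.16,-0.16,-0.01,0,0,0,0.2],[-0.19,-0.16,-0.01,0,0,0,0.2],[-0.19,-0.16,-0.01,0,0,0,0.2]]}}

```text
time_s: 5.9
position: [0.4115, 0.0551, 0.29]
tool_rot: [[0.047, 0.999, 0.001], [0.999, -0.047, -0.002], [-0.001, 0.001, -1.0]]
contact_force: [1.0, 0.2, -0.6]
gripper_width: 0.0354
grip_force: 0.0
```

```bash
python3 - <<'E'
from h import *
p=np.load("p.npy")
cs={n:read_camera(n) for n in("scene","top")}
ims=[]
for n in cs:
    c=cs[n]; 
    u=proj(c,world(p[0],[[0,0,.1]]))[0].astype(int)
    x0,y0=u-[65,75]; im=cv2.resize(c["image"][y0:y0+150,x0:x0+130,::-1],None,fx=4,fy=4,interpolation=cv2.INTER_CUBIC)[:600,:400 if 0 else 520]
    cv2.imwrite(f"pics/{n}2.png",im); print(n,x0,y0)
    for l in ["bar_grip","bottle_slim","bottle_square","bottle_cone"]: print(l,[(round(r["p"],2),r["rect"]) for r in regions_of(n,l)])
    for y in(.075,0,-.075): print("stopper top pred",(proj(c,world(p[0],[[0,y,.113],[0,y,.097]]))-[x0,y0]).round(1)*4)
E
```

```text
scene 235 215
bar_grip [(0.7, [226.1, 214.4, 318.3, 318.1])]
bottle_slim [(0.6, [296.8, 283.4, 309.5, 312.6])]
bottle_square [(0.7, [272.2, 308.8, 296.2, 341.3])]
bottle_cone [(0.97, [310.5, 259.9, 327.8, 293.3]), (0.97, [201.6, 338.4, 226.8, 368.8])]
stopper top pred [[174.  393.6]
 [176.  406.4]]
stopper top pred [[262.  290. ]
 [262.8 303.6]]
stopper top pred [[344.4 192.8]
 [344.  207.6]]
top 200 179
bar_grip [(0.96, [205.1, 180.2, 328.2, 233.8])]
bottle_slim [(0.63, [260.6, 245.9, 277.7, 264.8])]
bottle_square [(0.93, [226.6, 248.1, 250.9, 264.5])]
bottle_cone [(0.85, [292.9, 246.2, 307.4, 268.0]), (0.85, [174.4, 207.6, 201.1, 228.4])]
stopper top pred [[125.6 291.6]
 [130.4 295.2]]
stopper top pred [[259.2 297.6]
 [262.4 301.2]]
stopper top pred [[394.  303.6]
 [395.6 307.2]]
```

View pics/scene2.png

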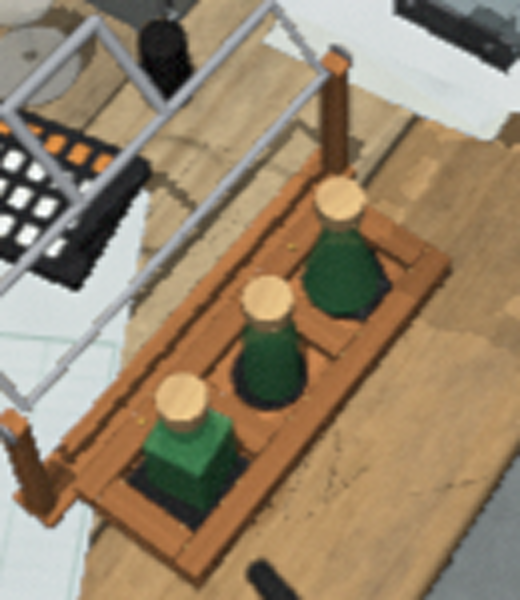

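View pics/top2.png

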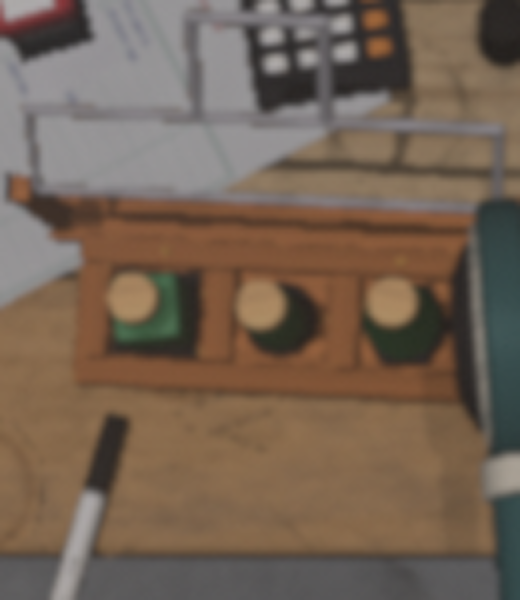

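Bar open. Stopper tops in the scene crop: square (182,395), slim (268,294), cone (341,197). In the top crop they are at (131,298), (261,304) and (391,300). The green cone in the right-hand well is confirmed.

```bash
python3 - <<'E'
from h import *
p=np.load("p.npy")
c={n:read_camera(n) for n in("scene","top")}
S=np.array([[182,395],[268,294],[341,197]])/4-.375+[235,215]; T=np.array([[131,298],[261,304],[391,300]])/4-.375+[200,179]
Q=[]
for s,t,y in zip(S,T,(.075,0,-.075)):
    a=ray(c["scene"],s,.113);b=ray(c["top"],t,.113); q=(a+b)/2;Q.append(q)
    print(a[:2].round(4),b[:2].round(4),"model",world(p[0],[[0,y,0]])[0,:2].round(4))
np.save("q.npy",Q)
print("rack wells L,M,R",world(p[1],[[0,y,0] for y in(.075,0,-.075)])[:,:2].round(4))
to([Q[2][0],Q[2][1],.16],-.047)
E
```

```text
[0.4844 0.3175] [0.4845 0.3172] model [0.4872 0.3196]
[0.4808 0.2445] [0.481  0.2445] model [0.4837 0.2446]
[0.4815 0.1725] [0.4831 0.1723] model [0.4802 0.1697]
rack wells L,M,R [[ 0.5216 -0.0669]
 [ 0.5196 -0.1419]
 [ 0.5175 -0.2169]]
shift [0.1172 0.0628 0.1294] zturn 0.0012 J [ 0.08 -0.27  2.04  0.    1.37  0.13] t 6.5
```

Pinching across carrier x would put the gripper body against the open bar, so I'll grip the stoppers along y instead.

```bash
python3 - <<'E'
from h import *
q=np.load("q.npy")[0]; to([q[0],q[1],.2],-.047)
E
```

```text
shift [0.2621 0.0583 0.0894] zturn 0.0012 J [ 0.08 -0.27  2.04  0.    1.37  0.13] t 6.5
```

Call:
{"op": "step_arm", "data": {"commands": [[0.262,0.058,0.089,0,0,-1.57,-0.05],[0.262,0.058,0.089,0,0,-1.57,-0.05],[0.262,0.058,0.089,0,0,-1.57,-0.05],[0.262,0.058,0.089,0,0,-1.57,-0.05],[0.262,0.058,0.089,0,0,-1.57,-0.05],[0.262,0.058,0.089,0,0,-1.57,-0.05],[0.262,0.058,0.089,0,0,-1.57,-0.05],[0.262,0.058,0.089,0,0,-1.57,-0.05],[0.262,0.058,0.089,0,0,-1.57,-0.05],[0.262,0.058,0.089,0,0,-1.57,-0.05],[0.262,0.058,0.089,0,0,-1.57,-0.05],[0.262,0.058,0.089,0,0,-1.57,-0.05]]}}

```text
time_s: 7.5
position: [0.4842, 0.3172, 0.2001]
tool_rot: [[-0.994, 0.11, -0.001], [0.11, 0.994, -0.0], [0.001, -0.001, -1.0]]
contact_force: [-0.1, -1.1, -0.1]
gripper_width: 0.0461
grip_force: 0.0
```

Call:
{"op": "step_arm", "data": {"commands": [[0,0,0,0,0,-0.14,-0.05],[0,0,0,0,0,-0.14,-0.05],[0,0,0,0,0,-0.14,-0.05],[0,0,0,0,0,-0.14,-0.05]]}}

```text
time_s: 7.83
position: [0.4843, 0.3167, 0.2005]
tool_rot: [[-1.0, -0.02, -0.0], [-0.02, 1.0, -0.0], [0.0, -0.0, -1.0]]
contact_force: [-0.3, -0.1, -0.5]
gripper_width: 0.0461
grip_force: 0.0
```

```bash
python3 - <<'E'
from h import *
q=np.load("q.npy")[0]; to([q[0],q[1],.086],1.524); print(observe()["tool_rot"].round(3),observe()["gripper_width"])
E
```

```text
shift [-0.0002  0.0007  0.1145] zturn 0.0663 J [ 0.54  0.11  1.86  0.    1.17 -1.05] t 7.8333
[[-1.   -0.02 -0.  ]
 [-0.02  1.   -0.  ]
 [ 0.   -0.   -1.  ]] 0.046063486420415856
```

Descend and grip the square bottle at 15 N.

Call:
{"op": "step_arm", "data": {"commands": [[0,0,0.035,0,0,0.066,-0.05],[0,0,0.07,0,0,0.066,-0.05],[0,0,0.1,0,0,0.066,-0.05],[0,0,0.115,0,0,0.066,-0.05],[0,0,0.115,0,0,0.066,-0.05],[0,0,0.115,0,0,0.066,1],[0,0,0.115,0,0,0.066,1],[0,0,0.115,0,0,0.066,1],[0,0,0.115,0,0,0.066,1],[0,0,0.115,0,0,0.066,1]], "newtons": 15}}

```text
time_s: 8.67
position: [0.4858, 0.3173, 0.0878]
tool_rot: [[-0.999, 0.044, 0.003], [0.044, 0.999, 0.002], [-0.003, 0.002, -1.0]]
contact_force: [0.3, -0.2, 4.0]
gripper_width: 0.0271
grip_force: 15.0
```

Call:
{"op": "step_arm", "data": {"commands": [[0,0,-0.03,0,0,0,1],[0,0,-0.06,0,0,0,1],[0,0,-0.09,0,0,0,1],[0,0,-0.12,0,0,0,1],[0.01,0,-0.145,0,0,0,1],[0.02,-0.03,-0.145,0,0,0,1],[0.02,-0.06,-0.145,0,0,0,1],[0.02,-0.06,-0.145,0,0,0,1],[0.02,-0.06,-0.145,0,0,0,1]]}}

```text
time_s: 9.42
position: [0.4616, 0.2566, 0.2313]
tool_rot: [[-0.999, 0.046, 0.001], [0.046, 0.999, 0.001], [-0.001, 0.001, -1.0]]
contact_force: [0.2, 0.4, -1.3]
gripper_width: 0.0268
grip_force: 15.0
```

```bash
python3 - <<'E'
from h import *
p=np.load("p.npy"); w=world(p[1],[[0,-.075,0]])[0]; to([w[0],w[1],.2],1.548); print(observe()["tool_rot"].round(3))
E
```

```text
shift [-0.0776 -0.4704  0.0311] zturn -0.0231 J [ 0.46 -0.01  1.93  0.    1.23 -1.06] t 9.4167
[[-0.999  0.046  0.001]
 [ 0.046  0.999  0.001]
 [-0.001  0.001 -1.   ]]
```

Call:
{"op": "step_arm", "data": {"commands": [[0,-0.025,0,0,0,0,1],[0,-0.06,0,0,0,0,1],[0,-0.095,0,0,0,0,1],[0,-0.13,0,0,0,0,1],[0,-0.165,0,0,0,0,1],[0,-0.2,0,0,0,0,1],[-0.01,-0.235,0,0,0,0,1],[-0.02,-0.27,0,0,0,0,1],[-0.03,-0.305,0,0,0,0,1],[-0.04,-0.34,0,0,0,0,1],[-0.05,-0.375,0,0,0,-0.01,1],[-0.06,-0.4,0,0,0,-0.02,1]]}}

```text
time_s: 10.42
position: [0.505, -0.1471, 0.2307]
tool_rot: [[-1.0, 0.024, 0.001], [0.024, 1.0, -0.0], [-0.001, -0.0, -1.0]]
contact_force: [0.3, 0.3, -1.0]
gripper_width: 0.0268
grip_force: 15.0
```

Call:
{"op": "step_arm", "data": {"commands": [[-0.01,-0.03,0.01,0,0,0,1],[-0.015,-0.055,0.02,0,0,0,1],[-0.017,-0.07,0.03,0,0,0,1],[-0.017,-0.07,0.03,0,0,0,1],[-0.017,-0.07,0.03,0,0,0,1]]}}

```text
time_s: 10.83
position: [0.519, -0.2146, 0.1993]
tool_rot: [[-1.0, 0.025, -0.002], [0.025, 1.0, 0.002], [0.003, 0.002, -1.0]]
contact_force: [-0.2, -0.5, -1.7]
gripper_width: 0.0268
grip_force: 15.0
```

```bash
python3 - <<'E'
from h import *
p=np.load("p.npy"); w=world(p[1],[[0,-.075,0]])[0]; to([w[0],w[1],.097],1.548)
c={n:read_camera(n) for n in("scene","top")}; ims=[]
for n in c:
    print(n,[(round(r["p"],2),r["rect"]) for r in regions_of(n,"bottle_square")])
    u=proj(c[n],[[w[0],w[1],.08]])[0].astype(int); a=c[n]["image"][u[1]-60:u[1]+60,u[0]-50:u[0]+50,::-1]
    for yy in(.075,0,-.075):
        pass
    ims.append(cv2.resize(a,(400,480),interpolation=cv2.INTER_CUBIC))
cv2.imwrite("pics/p1.png",np.hstack(ims))
E
```

```text
shift [ 0.0012 -0.0025  0.1023] zturn -0.0024 J [-0.44  0.08  1.89  0.    1.17 -1.98] t 10.8333
scene [(0.71, [385.8, 120.7, 401.1, 153.2])]
top [(0.66, [466.1, 238.1, 485.0, 245.3])]
```

View pics/p1.png

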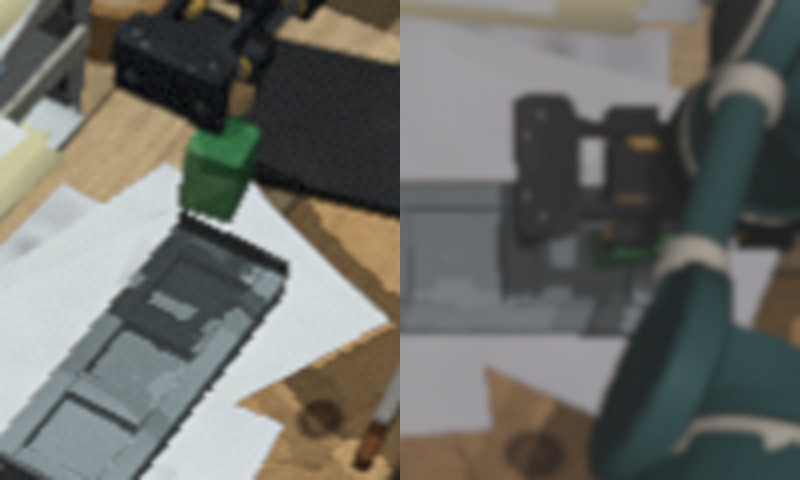

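The square bottle hangs upright over the right-hand well (scene crop 220,170). Lower it.

Call:
{"op": "step_arm", "data": {"commands": [[0.001,-0.002,0.02,0,0,0,1],[0.001,-0.002,0.045,0,0,0,1],[0.001,-0.002,0.065,0,0,0,1],[0.001,-0.002,0.08,0,0,0,1],[0.001,-0.002,0.09,0,0,0,1],[0.001,-0.002,0.096,0,0,0,1],[0.001,-0.002,0.099,0,0,0,1],[0.001,-0.002,0.101,0,0,0,1],[0.001,-0.002,0.101,0,0,0,1],[0.001,-0.002,0.101,0,0,0,1]]}}

```text
time_s: 11.87
position: [0.5192, -0.2174, 0.1007]
tool_rot: [[-1.0, 0.024, 0.002], [0.024, 1.0, -0.001], [-0.002, -0.001, -1.0]]
contact_force: [-0.6, 0.9, -1.1]
gripper_width: 0.0267
grip_force: 15.0
```

Call:
{"op": "step_arm", "data": {"commands": [[0,0,0.002,0,0,0,1],[0,0,0.003,0,0,0,1],[0,0,0.0045,0,0,0,1],[0,0,0.0045,0,0,0,1],[0,0,0.0045,0,0,0,1]]}}

```text
time_s: 12.28
position: [0.5195, -0.2178, 0.097]
tool_rot: [[-1.0, 0.024, 0.002], [0.024, 1.0, -0.001], [-0.002, -0.001, -1.0]]
contact_force: [-1.4, 0.2, 6.0]
gripper_width: 0.027
grip_force: 15.0
```

On the floor (6 N up, z as expected). Release and lift.

Call:
{"op": "step_arm", "data": {"commands": [[0,0,-0.001,0,0,0,-0.05],[0,0,-0.001,0,0,0,-0.05],[0,0,-0.001,0,0,0,-0.05],[0,0,-0.001,0,0,0,-0.05],[0,0,-0.02,0,0,0,-0.05],[0,0,-0.05,0,0,0,-0.05],[0,0,-0.08,0,0,0,-0.05],[0,0,-0.11,0,0,0,-0.05],[0,0,-0.13,0,0,0,-0.05]]}}

```text
time_s: 13.03
position: [0.5193, -0.2175, 0.2282]
tool_rot: [[-1.0, 0.024, 0.003], [0.024, 1.0, -0.001], [-0.003, -0.001, -1.0]]
contact_force: [0.6, -0.3, 0.3]
gripper_width: 0.0462
grip_force: 0.0
```

```bash
python3 - <<'E'
from h import *
q=np.load("q.npy")[1]; to([q[0],q[1],.2],1.524)
E
```

```text
shift [0.0495 0.4611 0.0275] zturn 0.023 J [-0.44  0.06  1.86 -0.    1.22 -1.99] t 13.0333
```

Call:
{"op": "step_arm", "data": {"commands": [[0.05,0.461,0.027,0,0,0.023,-0.05],[0.05,0.461,0.027,0,0,0.023,-0.05],[0.05,0.461,0.027,0,0,0.023,-0.05],[0.05,0.461,0.027,0,0,0.023,-0.05],[0.05,0.461,0.027,0,0,0.023,-0.05],[0.05,0.461,0.027,0,0,0.023,-0.05],[0.05,0.461,0.027,0,0,0.023,-0.05],[0.05,0.461,0.027,0,0,0.023,-0.05],[0.05,0.461,0.027,0,0,0.023,-0.05],[0.05,0.461,0.027,0,0,0.023,-0.05],[0.05,0.461,0.027,0,0,0.023,-0.05],[0.05,0.461,0.027,0,0,0.023,-0.05]]}}

```text
time_s: 14.03
position: [0.4782, 0.2504, 0.1977]
tool_rot: [[-0.999, 0.042, -0.001], [0.042, 0.999, 0.003], [0.001, 0.003, -1.0]]
contact_force: [0.5, -0.4, -0.2]
gripper_width: 0.0463
grip_force: 0.0
```

```bash
python3 - <<'E'
from h import *
c=read_camera("scene"); p=np.load("p.npy"); w=world(p[1],[[0,-.075,.07]])
u=proj(c,w)[0].astype(int); a=c["image"][u[1]-50:u[1]+70,u[0]-70:u[0]+50,::-1]
cv2.imwrite("pics/p2.png",cv2.resize(a,(480,480),interpolation=cv2.INTER_CUBIC))
q=np.load("q.npy")[1]; to([q[0],q[1],.086],1.524)
E
```

```text
shift [-0.0028 -0.0042  0.1116] zturn 0.005 J [ 0.43  0.04  1.94  0.    1.16 -1.1 ] t 14.0833
```

View pics/p2.png

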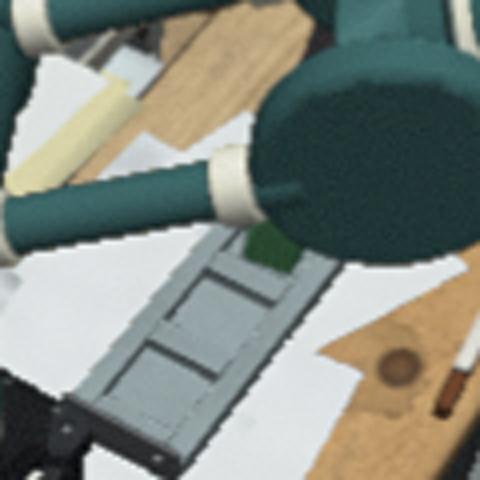

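The foot of the square bottle shows in its well at (272,245), with the arm hiding the rest. Settle over the slim bottle before descending.

Call:
{"op": "step_arm", "data": {"commands": [[0,0,0.02,0,0,0,-0.05],[0,0,0.02,0,0,0,-0.05],[0,0,0.02,0,0,0,-0.05]]}}

```text
time_s: 14.33
position: [0.4784, 0.2434, 0.1769]
tool_rot: [[-0.999, 0.047, -0.003], [0.047, 0.999, -0.002], [0.003, -0.002, -1.0]]
contact_force: [0.9, 0.2, -0.4]
gripper_width: 0.0461
grip_force: 0.0
```

```bash
python3 - <<'E'
from h import *
q=np.load("q.npy")[1]; to([q[0],q[1],.086],1.524)
E
```

```text
shift [-0.0027  0.0014  0.0909] zturn -0.0006 J [ 0.42  0.05  1.96 -0.    1.13 -1.1 ] t 14.3333
```

Call:
{"op": "step_arm", "data": {"commands": [[-0.003,0.001,0.03,0,0,0,-0.05],[-0.003,0.001,0.06,0,0,0,-0.05],[-0.003,0.001,0.085,0,0,0,-0.05],[-0.003,0.001,0.09,0,0,0,-0.05],[-0.003,0.001,0.09,0,0,0,-0.05],[-0.003,0.001,0.09,0,0,0,1],[-0.003,0.001,0.09,0,0,0,1],[-0.003,0.001,0.09,0,0,0,1],[-0.003,0.001,0.09,0,0,0,1],[-0.003,0.001,0.09,0,0,0,1]]}}

```text
time_s: 15.17
position: [0.4841, 0.2463, 0.0904]
tool_rot: [[-0.999, 0.047, 0.004], [0.047, 0.999, 0.001], [-0.004, 0.001, -1.0]]
contact_force: [-0.4, -1.4, 6.8]
gripper_width: 0.0269
grip_force: 15.0
```

Call:
{"op": "step_arm", "data": {"commands": [[0,0,-0.03,0,0,0,1],[0,0,-0.06,0,0,0,1],[0,0,-0.09,0,0,0,1],[0,0,-0.12,0,0,0,1],[0.01,0,-0.145,0,0,0,1],[0.02,-0.02,-0.145,0,0,0,1],[0.02,-0.05,-0.145,0,0,0,1],[0.02,-0.08,-0.145,0,0,0,1],[0.02,-0.11,-0.145,0,0,0,1],[0.02,-0.11,-0.145,0,0,0,1]]}}

```text
time_s: 16.0
position: [0.4565, 0.1331, 0.2333]
tool_rot: [[-0.999, 0.049, -0.0], [0.049, 0.999, -0.003], [0.0, -0.003, -1.0]]
contact_force: [-0.4, 0.9, -1.4]
gripper_width: 0.0272
grip_force: 15.0
```

```bash
python3 - <<'E'
from h import *
p=np.load("p.npy"); w=world(p[1],[[0,0,0]])[0]; to([w[0],w[1],.2],1.548)
E
```

```text
shift [-0.0765 -0.2715  0.034 ] zturn -0.0264 J [ 0.23 -0.12  2.02 -0.    1.24 -1.29] t 16.0
```

Call:
{"op": "step_arm", "data": {"commands": [[-0.005,-0.025,0,0,0,0,1],[-0.01,-0.055,0,0,0,0,1],[-0.02,-0.085,0,0,0,0,1],[-0.03,-0.115,0,0,0,0,1],[-0.04,-0.145,0,0,0,-0.01,1],[-0.05,-0.175,0,0,0,-0.02,1],[-0.06,-0.205,0.01,0,0,-0.025,1],[-0.07,-0.235,0.02,0,0,-0.025,1],[-0.075,-0.26,0.03,0,0,-0.025,1],[-0.0765,-0.2715,0.034,0,0,-0.025,1],[-0.0765,-0.2715,0.034,0,0,-0.025,1],[-0.0765,-0.2715,0.034,0,0,-0.025,1]]}}

```text
time_s: 17.0
position: [0.5208, -0.1374, 0.1989]
tool_rot: [[-1.0, 0.023, -0.001], [0.023, 1.0, 0.001], [0.001, 0.001, -1.0]]
contact_force: [0.6, -0.3, 0.8]
gripper_width: 0.027
grip_force: 15.0
```

```bash
python3 - <<'E'
from h import *
p=np.load("p.npy"); w=world(p[1],[[0,0,0]])[0]; to([w[0],w[1],.1],1.548)
c={n:read_camera(n) for n in("scene","top")}; ims=[]
for n in c:
    u=proj(c[n],[[w[0],w[1],.07]])[0].astype(int); a=c[n]["image"][u[1]-60:u[1]+60,u[0]-50:u[0]+50,::-1]
    ims.append(cv2.resize(a,(400,480),interpolation=cv2.INTER_CUBIC))
cv2.imwrite("pics/p3.png",np.hstack(ims))
E
```

```text
shift [ 0.001  -0.0046  0.0989] zturn -0.0003 J [-0.3   0.04  1.94  0.    1.17 -1.85] t 17.0
```

View pics/p3.png

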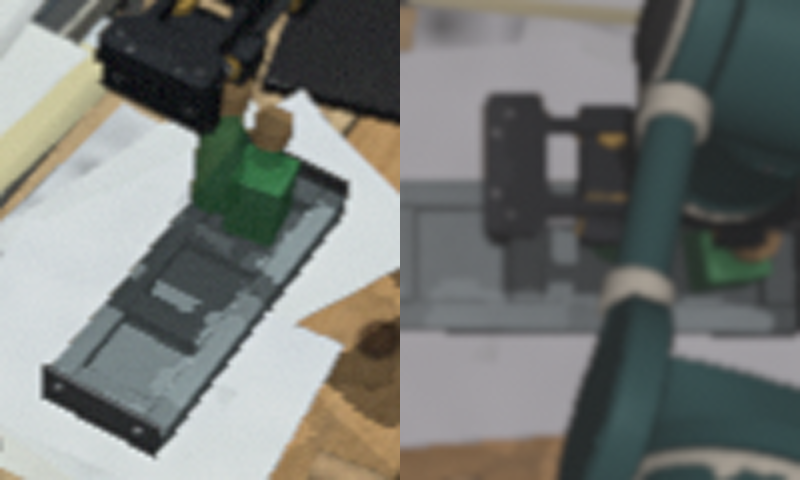

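Square stands upright in the right-hand well (scene crop 262,200); slim hangs upright above the middle one. Lower it.

Call:
{"op": "step_arm", "data": {"commands": [[0.001,-0.002,0.02,0,0,0,1],[0.001,-0.002,0.045,0,0,0,1],[0.001,-0.002,0.065,0,0,0,1],[0.001,-0.002,0.08,0,0,0,1],[0.001,-0.002,0.088,0,0,0,1],[0.001,-0.002,0.093,0,0,0,1],[0.001,-0.002,0.095,0,0,0,1],[0.001,-0.002,0.095,0,0,0,1],[0.001,-0.002,0.095,0,0,0,1]]}}

```text
time_s: 17.85
position: [0.5209, -0.1399, 0.1054]
tool_rot: [[-1.0, 0.021, 0.002], [0.021, 1.0, -0.001], [-0.002, -0.0, -1.0]]
contact_force: [-1.0, 0.5, -1.3]
gripper_width: 0.0271
grip_force: 15.0
```

Call:
{"op": "step_arm", "data": {"commands": [[0.001,-0.001,0.002,0,0,0,1],[0.001,-0.001,0.004,0,0,0,1],[0.001,-0.001,0.006,0,0,0,1],[0.001,-0.001,0.0075,0,0,0,1],[0.001,-0.001,0.0075,0,0,0,1]]}}

```text
time_s: 18.27
position: [0.5212, -0.1418, 0.0994]
tool_rot: [[-1.0, 0.022, 0.004], [0.022, 1.0, -0.001], [-0.004, -0.001, -1.0]]
contact_force: [-1.3, 0.5, 9.3]
gripper_width: 0.027
grip_force: 15.0
```

On the floor at 0.0994 as predicted. Release and lift, then go on to the cone.

Call:
{"op": "step_arm", "data": {"commands": [[0,0,-0.002,0,0,0,0],[0,0,-0.002,0,0,0,0],[0,0,-0.002,0,0,0,0],[0,0,-0.002,0,0,0,0],[0,0,-0.02,0,0,0,0],[0,0,-0.05,0,0,0,0],[0,0,-0.08,0,0,0,0],[0,0,-0.11,0,0,0,0],[0,0,-0.13,0,0,0,0]]}}

```text
time_s: 19.02
position: [0.5198, -0.1411, 0.2294]
tool_rot: [[-1.0, 0.022, 0.002], [0.022, 1.0, -0.001], [-0.002, -0.001, -1.0]]
contact_force: [0.3, -0.8, 0.7]
gripper_width: 0.0441
grip_force: 0.0
```

```bash
python3 - <<'E'
from h import *
q=np.load("q.npy")[2]; to([q[0],q[1],.18],1.524)
E
```

```text
shift [0.0444 0.3127 0.0491] zturn 0.0251 J [-0.31  0.01  1.91  0.    1.22 -1.86] t 19.0167
```

Call:
{"op": "step_arm", "data": {"commands": [[0.044,0.313,0.049,0,0,0.025,-0.05],[0.044,0.313,0.049,0,0,0.025,-0.05],[0.044,0.313,0.049,0,0,0.025,-0.05],[0.044,0.313,0.049,0,0,0.025,-0.05],[0.044,0.313,0.049,0,0,0.025,-0.05],[0.044,0.313,0.049,0,0,0.025,-0.05],[0.044,0.313,0.049,0,0,0.025,-0.05],[0.044,0.313,0.049,0,0,0.025,-0.05],[0.044,0.313,0.049,0,0,0.025,-0.05],[0.044,0.313,0.049,0,0,0.025,-0.05],[0.044,0.313,0.049,0,0,0.025,-0.05],[0.044,0.313,0.049,0,0,0.025,-0.05]]}}

```text
time_s: 20.02
position: [0.4821, 0.1719, 0.1777]
tool_rot: [[-0.999, 0.048, 0.0], [0.048, 0.999, -0.0], [-0.0, -0.0, -1.0]]
contact_force: [0.2, -0.1, 0.5]
gripper_width: 0.046
grip_force: 0.0
```

```bash
python3 - <<'E'
from h import *
q=np.load("q.npy")[2]; to([q[0],q[1],.086],1.524)
E
```

```text
shift [-0.0002  0.0005  0.0917] zturn -0.0011 J [ 0.29  0.    2.02 -0.    1.12 -1.23] t 20.0167
```

Call:
{"op": "step_arm", "data": {"commands": [[0,0,0.03,0,0,0,-0.05],[0,0,0.06,0,0,0,-0.05],[0,0,0.085,0,0,0,-0.05],[0,0,0.092,0,0,0,-0.05],[0,0,0.092,0,0,0,-0.05],[0,0,0.092,0,0,0,1],[0,0,0.092,0,0,0,1],[0,0,0.092,0,0,0,1],[0,0,0.092,0,0,0,1],[0,0,0.092,0,0,0,1]]}}

```text
time_s: 20.85
position: [0.4835, 0.1733, 0.0877]
tool_rot: [[-0.999, 0.047, 0.004], [0.047, 0.999, 0.001], [-0.004, 0.001, -1.0]]
contact_force: [0.1, -1.6, 5.7]
gripper_width: 0.0271
grip_force: 15.0
```

Call:
{"op": "step_arm", "data": {"commands": [[0,0,-0.03,0,0,0,1],[0,0,-0.06,0,0,0,1],[0,0,-0.09,0,0,0,1],[0,0,-0.12,0,0,0,1],[0,-0.01,-0.14,0,0,0,1],[0,-0.03,-0.14,0,0,0,1],[-0.005,-0.06,-0.14,0,0,0,1],[-0.01,-0.09,-0.14,0,0,0,1],[-0.015,-0.12,-0.14,0,0,-0.01,1],[-0.02,-0.15,-0.14,0,0,-0.02,1],[-0.02,-0.16,-0.14,0,0,-0.02,1],[-0.02,-0.16,-0.14,0,0,-0.02,1]]}}

```text
time_s: 21.85
position: [0.4941, 0.0105, 0.2257]
tool_rot: [[-1.0, 0.03, -0.0], [0.03, 1.0, -0.0], [0.0, -0.0, -1.0]]
contact_force: [0.2, -0.1, -2.0]
gripper_width: 0.0267
grip_force: 15.0
```

```bash
python3 - <<'E'
from h import *
p=np.load("p.npy"); w=world(p[1],[[0,.075,0]])[0]; to([w[0],w[1],.2],1.548)
E
```

```text
shift [-0.0299 -0.0766  0.0257] zturn -0.0075 J [-0.03 -0.07  2.   -0.    1.22 -1.57] t 21.85
```

Call:
{"op": "step_arm", "data": {"commands": [[-0.01,-0.025,0.005,0,0,-0.007,1],[-0.02,-0.05,0.01,0,0,-0.007,1],[-0.029,-0.07,0.02,0,0,-0.007,1],[-0.03,-0.0765,0.026,0,0,-0.007,1],[-0.03,-0.0765,0.026,0,0,-0.007,1],[-0.03,-0.0765,0.026,0,0,-0.007,1]]}}

```text
time_s: 22.35
position: [0.5215, -0.0637, 0.199]
tool_rot: [[-1.0, 0.02, -0.002], [0.02, 1.0, 0.001], [0.002, 0.001, -1.0]]
contact_force: [0.0, 1.2, -2.3]
gripper_width: 0.027
grip_force: 15.0
```

```bash
python3 - <<'E'
from h import *
p=np.load("p.npy"); w=world(p[1],[[0,.075,0]])[0]; to([w[0],w[1],.1],1.548)
c={n:read_camera(n) for n in("scene","top")}; ims=[]
for n in c:
    u=proj(c[n],[[w[0],w[1],.05]])[0].astype(int); a=c[n]["image"][u[1]-60:u[1]+60,u[0]-40:u[0]+60,::-1]
    ims.append(cv2.resize(a,(400,480),interpolation=cv2.INTER_CUBIC))
cv2.imwrite("pics/p4.png",np.hstack(ims))
E
```

```text
shift [-0.0004 -0.0034  0.099 ] zturn 0.0027 J [-0.17  0.01  1.96  0.    1.17 -1.72] t 22.35
```

View pics/p4.png

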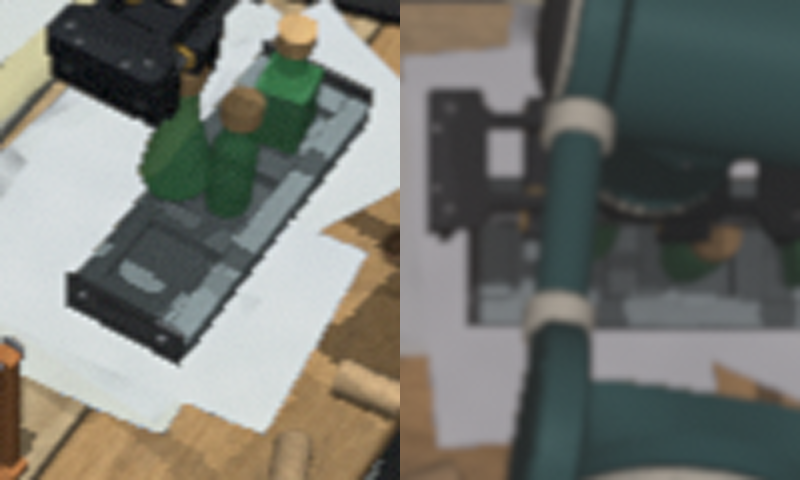

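Slim (235,150) and square (290,85) stand upright; the cone hangs over the left-hand well. Lower it in stages.

Call:
{"op": "step_arm", "data": {"commands": [[0,-0.002,0.02,0,0,0,1],[0,-0.002,0.045,0,0,0,1],[0,-0.002,0.065,0,0,0,1],[0,-0.002,0.075,0,0,0,1],[0,-0.002,0.075,0,0,0,1],[0,-0.002,0.075,0,0,0,1]]}}

```text
time_s: 22.95
position: [0.5222, -0.0663, 0.125]
tool_rot: [[-1.0, 0.019, -0.0], [0.019, 1.0, 0.0], [0.0, 0.0, -1.0]]
contact_force: [0.7, 0.2, -0.6]
gripper_width: 0.0271
grip_force: 15.0
```

```bash
python3 - <<'E'
from h import *
p=np.load("p.npy"); w=world(p[1],[[0,.075,0]])[0]; to([w[0],w[1],.097],1.548)
E
```

```text
shift [ 0.0005 -0.0006  0.028 ] zturn 0.0039 J [-0.17  0.09  2.03  0.    1.02 -1.73] t 22.95
```

Call:
{"op": "step_arm", "data": {"commands": [[0,-0.001,0.008,0,0,0,1],[0,-0.001,0.016,0,0,0,1],[0,-0.001,0.022,0,0,0,1],[0,-0.001,0.025,0,0,0,1],[0,-0.001,0.028,0,0,0,1],[0,-0.001,0.03,0,0,0,1],[0,-0.001,0.03,0,0,0,1]]}}

```text
time_s: 23.53
position: [0.524, -0.0686, 0.0968]
tool_rot: [[-1.0, 0.02, 0.003], [0.02, 1.0, -0.001], [-0.003, -0.001, -1.0]]
contact_force: [-0.9, -0.2, 6.8]
gripper_width: 0.0269
grip_force: 15.0
```

On the floor at the expected 0.0968. Release, lift and clear the view.

Call:
{"op": "step_arm", "data": {"commands": [[0,0,-0.001,0,0,0,0],[0,0,-0.001,0,0,0,0],[0,0,-0.001,0,0,0,0],[0,0,-0.001,0,0,0,0],[0,0,-0.02,0,0,0,0],[0,0,-0.05,0,0,0,0],[0,0,-0.08,0,0,0,0],[0,0,-0.11,0,0,0,0],[0,0,-0.14,0,0,0,0],[0.04,0,-0.16,0,0,0,0],[0.08,0.03,-0.16,0,0,0,0],[0.1,0.06,-0.16,0,0,0,0]]}}

```text
time_s: 24.53
position: [0.4254, -0.0106, 0.2562]
tool_rot: [[-1.0, 0.024, 0.002], [0.024, 1.0, -0.001], [-0.002, -0.001, -1.0]]
contact_force: [0.3, 1.5, -1.1]
gripper_width: 0.0438
grip_force: 0.0
```

Call:
{"op": "step_arm", "data": {"commands": [[0,0.04,0,0,0,0,0],[0,0.08,0,0,0,0,0],[0,0.11,0,0,0,0,0],[0,0.11,0,0,0,0,0],[0,0.11,0,0,0,0,0]]}}

```text
time_s: 24.95
position: [0.4279, 0.1015, 0.2545]
tool_rot: [[-1.0, 0.016, -0.0], [0.016, 1.0, -0.0], [0.0, -0.0, -1.0]]
contact_force: [-0.7, -0.8, -0.1]
gripper_width: 0.0441
grip_force: 0.0
```

```bash
python3 - <<'E'
from h import *
p=np.load("p.npy")
c={n:read_camera(n) for n in("scene","top")}; ims=[]
a=cv2.resize(c["scene"]["image"][130:370,220:430,::-1],(525,600),interpolation=cv2.INTER_CUBIC)
b=cv2.resize(c["top"]["image"][205:285,370:500,::-1],(272,600*80//287),interpolation=cv2.INTER_CUBIC)
m=np.zeros((600,272,3),np.uint8); m[:b.shape[0]]=b
cv2.imwrite("pics/end.png",np.hstack([a,m]))
E
```

```text
(no output)
```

View pics/end.png

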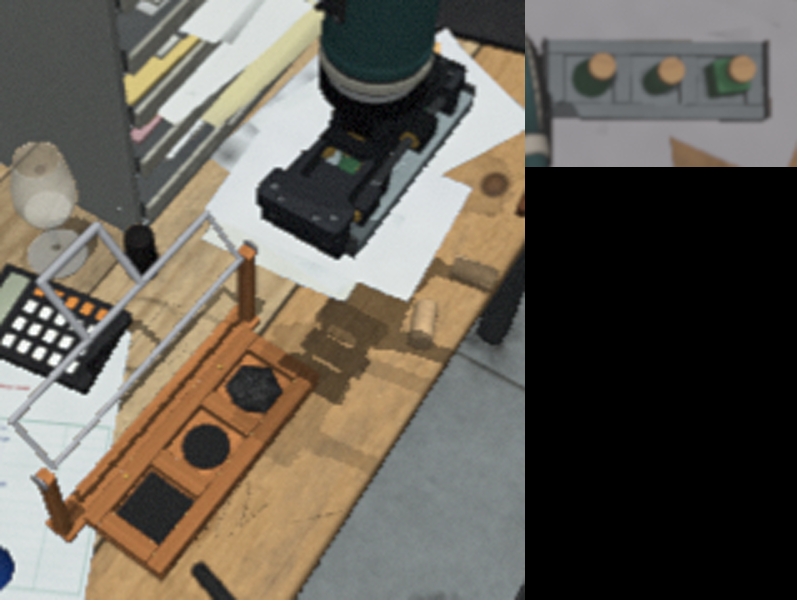

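The bar is open in the scene crop (around 130,340). The mats, from left, are square, round and six-sided. In the top crop all three bottles stand upright in their wells: cone at (600,70), slim (668,72), square (737,70). That is the reversed order, so I'll hand in.

```bash
python3 -c "
from station import *
print(finish_job())"
```

```text
the job is handed in; nothing more can be done
None
```

The job is handed in after about 25 s of the 112 s allowed: the bar is open and all three bottles stand upright in the rack in reverse order (from left: cone, slim, square), confirmed in the last pictures; no verdict came back.

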